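Turn the engraver's punch to the code reader

ROBOT

A 6-joint arm with a two-finger parallel gripper is mounted at the origin on the work surface. World frame = base frame: x ahead of the robot, y to its left, z up, the work surface at z = 0. Lengths are in m, angles in rad, forces in N, time in s.
With the tool pointing down it reaches from about 0.25 to 0.775 m from the base axis. Payload 4 kg.
Tool frame: the origin (TCP) lies at the centre of the arm's flange, where the gripper is bolted on; the fingertips stand 199 mm ahead of it and the grasp point (between the pads) lies 180 mm ahead of it (robot.tcp_to_tips is the z of the fingertips in the tool frame, in m); z points along the fingers, y is the line along which they close (so a half turn about z gives the same grasp; the last joint's range is limited). The gripper opens to 94 mm and grips with 3 to 60 N. Pads are 16 mm wide; open, the fingers measure 119 mm over their backs; the gripper's body (75 mm by 177 mm) begins 78 mm behind the grasp point.
Start: joints at [-1.294, 0.087, 1.371, -0, 1.684, -0.103], TCP at [0.204, -0.511, 0.405] pointing down, gripper open.
Joint ranges: [-3.1, 3.1], [-0.76, 2.03], [0.27, 2.55], [-1.08, 4.22], [0.17, 2.65], [-2.57, 2.57]. Speed limits (rad/s): [2.79, 2.79, 3.14, 3.14, 3.14, 3.14].

INTERFACE

Orientations are given as [roll, pitch, yaw] about the fixed x, y, z axes, in that order (R = Rz(yaw) Ry(pitch) Rx(roll)).
In Python, from bench import robot gives the robot as it stands.
- The arm moves only by the tool play_rows, never from a script. Its arguments are lists of equal length, an entry for each row: "translation": the shift along the tool's x, y, z scaled (see below), a list of three; "twist": the turn, a rotation vector about the tool's x, y, z scaled (see below), a list of three; "gripper": the opening, from -1 (shut) to 1 (fully open). A call has 1 to 8 rows; each row shifts and turns the commanded pose from where the row before left it, along the tool's axes as they then stand; what a row does not reach is not made up. The controller multiplies each number of a shift by 0.04 m and each number of a turn by 0.1 rad. A row lasts 1/10 s, in which the tool goes at most 50 mm and 8.59 degrees, less where a joint would pass 70% of its speed; a pose out of reach is approached as far as the arm can. A call with a number of a shift or a turn outside -1 to 1 is refused whole. A call with a gripper value outside its range is refused whole. The fingers move at their own pace and stop on an object; the grip force is fixed at half the most. Time passes only in rows, so rows that do not move let the fingers close. It gives the time, the measured TCP pose, the force, the opening and the grip force at its end, in the units of the state.
- robot.get_obs(): the state, without advancing time (a new reading comes with each control period).
- robot.snapshot(name): name is "scene" or "top" or "wrist"; returns the picture (400x640x3 uint8, red, green, blue); there is no depth.
- robot.camera_model(name): a dict with "camera_matrix" (3x3 intrinsics, pixels), "k1" (the pictures are not rectified: a ray, as slopes to the right and down, at radius r is drawn at 1 + k1 r^2 times it, then the intrinsics apply), "rvec" (rotation vector, rad) and "tvec" (3), from world to camera coordinates, as OpenCV has them. Camera axes: x right, y down, z forward; pixel columns grow to the right and rows downward; lengths in m; the calibration is good to about 2 mm. A picture is of the moment at which its call begins: read the wrist's pose just before it. camera_model takes no time and is no camera call; for the wrist camera it gives the pose at the moment of the call.
- robot.close_job(): hands the job in; it is judged then, once.
Trained networks look in the newest picture that a camera, given by its name, has taken for a name from the list of things; names that differ only in an ending like _2 or _b are one class to them, and where a whole thing is asked for, a point or a joint stands for the part that bears it (a point fixed in the world has none). Each returns a list of dicts, best first, with "score" (0 to 1); they miss things now and then, are a little off and sometimes report something else, mostly with a low value. They report only what shows in the picture. A call takes as long as a camera call.
- robot.recognise(name, camera): "centre" ([x, y, z] in m, in world coordinates, good to about 4 mm: the middle of the surface that is visible of it).
- robot.spot_point(name, camera): "centre" ([x, y, z] in m, in world coordinates, good to about 4 mm: a listed point, or the origin of a listed thing).
The state is a dict: "time": time; "joint_positions": joint angles; "qvel": joint speeds; "joint_torque": joint torques, N m; "tool_pos": TCP position; "ee_rot": TCP orientation; "wrist_force": force on the tool from outside, world axes, zero at the start; "wrist_torque": the same for the moment, N m; "width": finger opening in m; "finger_force": force on a finger pad.
Only numpy, scipy, OpenCV 4.12 (cv2) and the standard library are available. Lean on these libraries where they do the work, as an engineer would, in place of code of your own. Each camera call takes 0.05 s, during which the arm holds its last target. There are 200 camera calls.

TASK

On the medal engraver's bench three steel punches stand in a row before the long code reader. Turn the punch with the tall round shank, where it stands, so that its tag squarely faces the reader's window, and leave it standing there upright. Leave the two other punches alone.

Things in the scene. Friction and masses are not known exactly. Their poses are not given: they have to be found in the camera images.
- punch_center (a point): Punch to turn: steel, 0.75 kg, 80 mm tall. Round body 48 mm wide, 36 mm high; above it a round shank 30 mm wide, 44 mm long: grip it from above. On the body's side a raised tag (22 mm wide, 5 mm proud, brass plate, 4 to 30 mm up); a dark line on the top points to it. Origin on the axis, 40 mm up; z up, x out through the tag, at the start 35 to 85 degrees counter-clockwise (from above) of facing the reader.
- reader_window (a point): Middle of the window of the reader, a fixed grey bar 380 mm long, 70 deep, 85 high, beyond the row of punches (about 128 mm from glass to punch axes, 125 mm apart). Window 340 mm long in the side towards the robot; origin on the glass, 36 mm up. y along the bar, z up, x into the reader. The tag faces it when the punch's x points the same way as this x, at any place in the row.
- square_punch_center (a point): Bystander punch to leave alone: a round steel body 48 mm in diameter and 36 mm high with a short square shank, 26 mm wide and 22 mm long, 58 mm tall in all; it too has a tag. This point lies on its axis half-way up, z up, x out through its tag.
- squat_punch_center (a point): Bystander punch to leave alone: a squat steel drum 54 mm in diameter and 42 mm tall, with no shank; it too has a tag. This point lies on its axis half-way up, z up, x out through its tag.

How it is judged:
At the end, for the whole second after the job is handed in: The tall-shanked punch stands upright on the bench, at rest, within 30 mm of where it stood, its tag facing the reader's window squarely to within 12 degrees (angle between the x axis of punch_center and the x axis of reader_window, either way round below 0.21 rad and x of reader_window in the frame of punch_center above 0 m and angle between punch_center's own z axis and vertical below 0.05 rad and height (world z) of punch_center between 0.035 and 0.045 m and distance of punch_center from where it was at the start of the episode below 0.03 m and linear speed of punch below 0.01 m/s and angular speed of punch below 0.05 rad/s); the robot touches nothing.
It fails at once if The square-shanked punch is moved more than 15 mm (distance of square_punch_center from where it was at the start of the episode above 0.015 m).
It fails at once if The squat punch is moved more than 15 mm (distance of squat_punch_center from where it was at the start of the episode above 0.015 m).
It fails at once if The punch is tipped over (leans more than 30 degrees) (angle between punch_center's own z axis and vertical above 0.52 rad).
It also fails if it takes over 29 s, if anything falls off the work surface, if the arm or the gripper's body presses on something with over 40 N, if the wrist force passes 120 N, or if a joint passes its speed limit or range.

## Working session

There is one attempt and no reset: what is moved stays moved. The work goes in short steps, Python scripts to look and compute and a tool call to move; the robot and the scene stay as the last step left them, time stands still between calls to the robot, and variables do not carry over. Pictures are saved under pics/ and viewed, at most 10 in all, crops included, and the job is handed in when it is done.

Besides the shell and the picture viewer there is one more tool, called after "Emit:" as name(argument=value, ...) on one line, values as JSON. play_rows: Moves the arm, as the interface text tells. Its arguments: {"type":"object","properties":{"translation":{"type":"array","items":{"type":"array","items":{"type":"number","minimum":-1,"maximum":1}}},"twist":{"type":"array","items":{"type":"array","items":{"type":"number","minimum":-1,"maximum":1}}},"gripper":{"type":"array","items":{"type":"number"}}},"required":["translation","twist","gripper"]}

```bash
mkdir -p pics; python3 - <<'E'
from bench import robot
import cv2,numpy as np
for c in ("top","scene"):
    im=robot.snapshot(c); cv2.imwrite(f"pics/{c}0.png",im[:,:,::-1])
    for n in ("punch_center","reader_window","square_punch_center","squat_punch_center"):
        for f in (robot.spot_point,):
            print(c,n,[(np.round(d["centre"],3),round(d["score"],2)) for d in f(n,c)[:3]])
    m=robot.camera_model(c); print(m)
o=robot.get_obs(); print(o["time"],o["tool_pos"],o["ee_rot"],o["width"])
E
```

```text
top punch_center [(array([ 0.561, -0.257,  0.04 ]), 0.55)]
top reader_window [(array([ 0.65 , -0.097,  0.039]), 0.8)]
top square_punch_center [(array([ 0.526, -0.131,  0.029]), 0.83)]
top squat_punch_center [(array([ 0.491, -0.013,  0.02 ]), 0.61)]
{'camera_matrix': array([[391.63320044,   0.        , 316.49790408],
       [  0.        , 391.63320044, 199.27234012],
       [  0.        ,   0.        ,   1.        ]]), 'k1': -0.00401097341721475, 'rvec': array([ 2.21100481, -2.16262271,  0.10202204]), 'tvec': array([-0.00219114,  0.61189516,  0.66674721])}
scene punch_center [(array([ 0.558, -0.252,  0.038]), 0.71)]
scene reader_window []
scene square_punch_center [(array([ 0.525, -0.131,  0.026]), 0.63)]
scene squat_punch_center [(array([ 0.49 , -0.014,  0.017]), 0.92)]
{'camera_matrix': array([[369.99633747,   0.        , 313.5523463 ],
       [  0.        , 369.99633747, 195.81899218],
       [  0.        ,   0.        ,   1.        ]]), 'k1': -0.06857532997538186, 'rvec': array([ 2.01951633,  1.7024782 , -0.51667529]), 'tvec': array([-0.12240024, -0.46334391,  1.05289675])}
0.5 [ 0.20388654 -0.51080966  0.40466629] [ 3.14156769e+00 -1.69267017e-05  3.79771049e-01] 0.09369753088879129
```

View pics/top0.png

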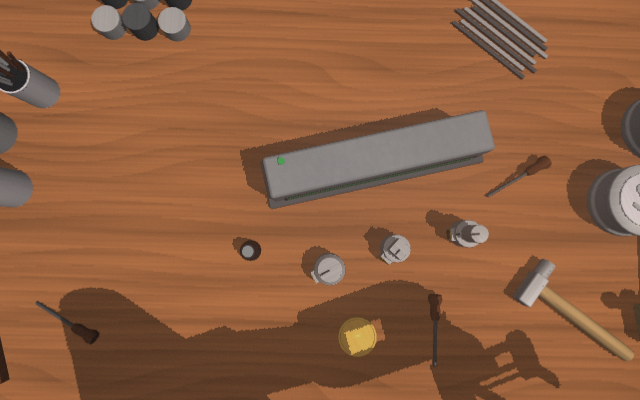

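View pics/scene0.png

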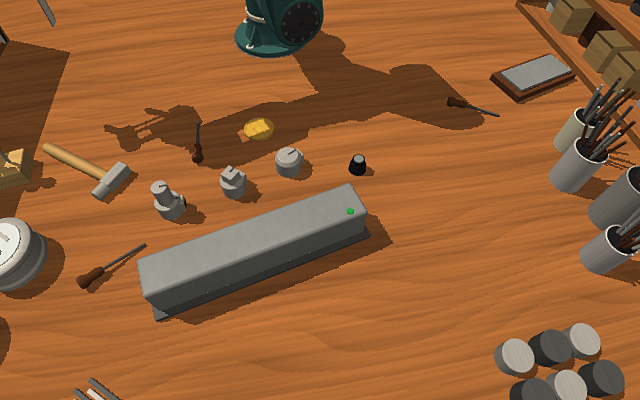

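The top view shows the tall-shank punch at about (470,234), with its tag on the left at about (453,236). The square punch is at (396,249) and the squat one at (329,270). The reader bar's top face runs from (264,158) to (490,112). Next I'll look closer and measure the bar's yaw.

```bash
cat > h.py <<'E'
import numpy as np,cv2
def back(m,uv,z):
    K=m["camera_matrix"];R=cv2.Rodrigues(m["rvec"])[0];t=np.array(m["tvec"]).ravel()
    d=(np.atleast_2d(uv)-K[:2,2])/[K[0,0],K[1,1]]; s=d.copy()
    for _ in range(10): s=d/(1+m["k1"]*(s**2).sum(1,keepdims=True))
    r=np.c_[s,np.ones(len(s))]@R; c=-R.T@t
    return c+r*((z-c[2])/r[:,2:])
def proj(m,P):
    K=m["camera_matrix"];return cv2.projectPoints(np.atleast_2d(P).astype(float),np.array(m["rvec"]),np.array(m["tvec"]),K,np.array([m["k1"],0,0,0,0.]))[0][:,0]
E
python3 - <<'E'
from bench import robot
from h import *
m=robot.camera_model("top"); im=cv2.imread("pics/top0.png")
c=cv2.resize(im[205:265,420:500],None,fx=9,fy=9,interpolation=cv2.INTER_CUBIC); cv2.imwrite("pics/c1.png",c[:,:])
# top face by colour
hsv=cv2.cvtColor(im,cv2.COLOR_BGR2HSV); msk=((hsv[...,1]<60)&(hsv[...,2]>95)).astype(np.uint8)
n,l,st,ce=cv2.connectedComponentsWithStats(msk); 
k=l[155,375]; cn=cv2.findContours((l==k).astype(np.uint8),0,2)[0]; cn=max(cn,key=cv2.contourArea)
print(st[k], k); box=cv2.boxPoints(cv2.minAreaRect(cn)); print(box)
W=back(m,cn[:,0,:].astype(float),0.085)[:,:2]
r=cv2.minAreaRect(W.astype(np.float32)); print(r, cv2.boxPoints(r))
print(robot.camera_model("wrist"))
E
```

```text
[ 263  111  232   87 9410] 48
[[261.9391  157.7657 ]
 [485.8343  108.72202]
 [494.77032 149.51698]
 [270.87512 198.56067]]
((0.6843262910842896, -0.08829604089260101), (0.06883202493190765, 0.37499040365219116), 13.739359855651855) [[ 0.6063639   0.08566021]
 [ 0.6954262  -0.27860028]
 [ 0.7622887  -0.2622523 ]
 [ 0.67322636  0.10200819]]
{'camera_matrix': array([[342.35776825,   0.        , 321.36990703],
       [  0.        , 342.35776825, 203.96442056],
       [  0.        ,   0.        ,   1.        ]]), 'k1': -0.035593556765698114, 'rvec': array([-2.41082665,  1.63354473,  0.21882906]), 'tvec': array([-0.54999916, -0.02727961,  0.39103655])}
```

View pics/c1.png

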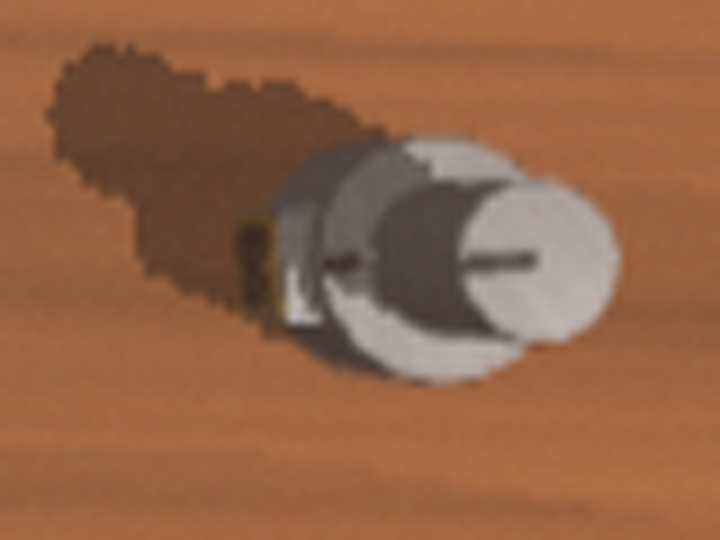

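```bash
python3 - <<'E'
from bench import robot
from h import *
m=robot.camera_model("top")
px=lambda x,y:np.array([(x+.5)/9-.5+420,(y+.5)/9-.5+205])
top=back(m,px(540,262),.08)[0]; a=back(m,px(537,258),.08)[0]; b=back(m,px(465,266),.08)[0]; c=back(m,px(328,263),.036)[0]
tag=back(m,px(258,265),.03)[0]
g=lambda p,q:np.degrees(np.arctan2(*(q-p)[:2][::-1]))
print(top,a,b,c,tag,"line yaw",g(a,b),g(top,b),g(top,c),g(top,tag))
o=robot.get_obs(); y=o["ee_rot"][2]
for P in (top[:2],[.5595,-.2545]):
    d=np.r_[np.array(P)-o["tool_pos"][:2]]; print(P, np.array([np.cos(y)*d[0]+np.sin(y)*d[1], np.sin(y)*d[0]-np.cos(y)*d[1]]))
E
```

```text
[ 0.55738558 -0.25359709  0.08      ] [ 0.55809262 -0.25306081  0.08      ] [ 0.55637942 -0.23998219  0.08      ] [ 0.55638422 -0.23149109  0.036     ] [ 0.55570626 -0.22004368  0.03      ] line yaw 97.46280738338278 94.22655854207314 92.59363162825919 92.86521912243157
[ 0.55738558 -0.25359709] [ 0.42366279 -0.10784119]
[0.5595, -0.2545] [ 0.42529183 -0.10621878]
```

The tag's yaw is about 94° and the reader's x is about 13.7°, so the punch needs about -80°. I'll move over it now.

Emit:
play_rows(translation=[[0.96,-0.24,0],[0.96,-0.24,0],[0.96,-0.24,0],[0.96,-0.24,0],[0.96,-0.24,0],[0.96,-0.24,0],[0.96,-0.24,0],[0.96,-0.24,0]], twist=[[0,0,0],[0,0,0],[0,0,0],[0,0,0],[0,0,0],[0,0,0],[0,0,0],[0,0,0]], gripper=[1,1,1,1,1,1,1,1])

```text
time: 1.3
tool_pos: [0.4619, -0.3244, 0.4049]
ee_rot: [3.141, -0.0, 0.38]
wrist_force: [0.4, -0.8, 0.3]
width: 0.094
finger_force: 0.0
```

Emit:
play_rows(translation=[[0.96,-0.24,0],[0.96,-0.24,0],[0.96,-0.24,0.4],[0,0,0.7],[0,0,0.7],[0,0,0],[0,0,0]], twist=[[0,0,0],[0,0,0],[0,0,0],[0,0,0],[0,0,0],[0,0,0],[0,0,0]], gripper=[1,1,1,1,1,1,1])

```text
time: 2.0
tool_pos: [0.557, -0.2562, 0.3326]
ee_rot: [-3.141, 0.001, 0.38]
wrist_force: [-0.9, -0.1, 0.5]
width: 0.094
finger_force: 0.0
```

```bash
python3 - <<'E'
from bench import robot
from h import *
m=robot.camera_model("wrist"); im=robot.snapshot("wrist"); cv2.imwrite("pics/w1.png",im[:,:,::-1])
o=robot.get_obs(); print(o["time"],o["tool_pos"],o["ee_rot"],o["joint_positions"])
for d in robot.spot_point("punch_center","wrist"): print(d)
print(m["rvec"],m["tvec"], proj(m,[[.5574,-.2536,.08],[.5564,-.2315,.036]]))
E
```

```text
2.05 [ 0.55719835 -0.25647282  0.33418294] [ 3.13995756e+00 -1.23014693e-03  3.79448888e-01] [-5.23772007e-01  2.49670080e-01  1.32384945e+00 -4.61971829e-05
  1.56602748e+00  6.67576610e-01]
{'centre': [0.5597, -0.2538, 0.036], 'score': 0.83}
[-2.41065453  1.63340888  0.22036391] [-0.44410898  0.39875762  0.43364275] [[318.58417035 219.8942946 ]
 [293.87985534 195.21202795]]
```

View pics/w1.png

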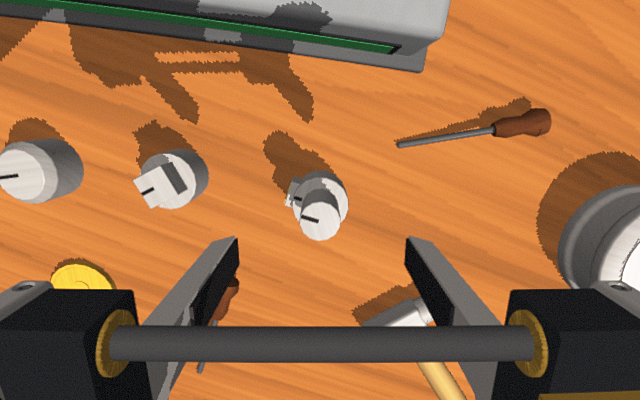

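The wrist view shows the tall shank's top at about (320,221), between the fingers. Its dark line points left towards the tag at (292,196). I'll descend and close.

Emit:
play_rows(translation=[[0.05,-0.06,0.7],[0,0,0.7],[0,0,0.6],[0,0,0.26],[0,0,0],[0,0,0]], twist=[[0,0,0],[0,0,0],[0,0,0],[0,0,0],[0,0,0],[0,0,0]], gripper=[1,1,1,1,1,1])

```text
time: 2.7
tool_pos: [0.5585, -0.2537, 0.2443]
ee_rot: [3.139, -0.002, 0.379]
wrist_force: [0.1, -0.5, 0.7]
width: 0.0942
finger_force: 0.0
```

Emit:
play_rows(translation=[[0,0,0],[0,0,0],[0,0,0],[0,0,0],[0,0,0],[0,0,0],[0,0,0],[0,0,0]], twist=[[0,0,0],[0,0,0],[0,0,0],[0,0,0],[0,0,0],[0,0,0],[0,0,0],[0,0,0]], gripper=[-1,-1,-1,-1,-1,-1,-1,-1])

```text
time: 3.5
tool_pos: [0.558, -0.2532, 0.2422]
ee_rot: [-3.142, 0.0, 0.38]
wrist_force: [0.0, -0.1, 0.1]
width: 0.0335
finger_force: 0.0
```

Emit:
play_rows(translation=[[0,0,0],[0,0,0],[0,0,0],[0,0,0]], twist=[[0,0,0],[0,0,0],[0,0,0],[0,0,0]], gripper=[-1,-1,-1,-1])

```text
time: 3.9
tool_pos: [0.5581, -0.2535, 0.2423]
ee_rot: [3.14, -0.0, 0.38]
wrist_force: [0.6, -2.1, -1.2]
width: 0.0294
finger_force: 30.0
```

Emit:
play_rows(translation=[[0,0,0],[0,0,0],[0,0,0],[0,0,0],[0,0,0],[0,0,0],[0,0,0],[0,0,0]], twist=[[0,0,0.8],[0,0,0.8],[0,0,0.8],[0,0,0.8],[0,0,0.8],[0,0,0.8],[0,0,0.8],[0,0,0.8]], gripper=[-1,-1,-1,-1,-1,-1,-1,-1])

```text
time: 4.7
tool_pos: [0.5579, -0.2524, 0.2423]
ee_rot: [-3.14, 0.001, -0.263]
wrist_force: [-1.2, 1.7, 1.1]
width: 0.0297
finger_force: 30.0
```

Emit:
play_rows(translation=[[0,0,0],[0,0,0],[0,0,0],[0,0,0],[0,0,0],[0,0,0],[0,0,0],[0,0,0]], twist=[[0,0,0.8],[0,0,0.8],[0,0,0.8],[0,0,0.8],[0,0,0.8],[0,0,0.8],[0,0,0.8],[0,0,0.8]], gripper=[-1,-1,-1,-1,-1,-1,-1,-1])

```text
time: 5.5
tool_pos: [0.5582, -0.2522, 0.2422]
ee_rot: [-3.14, 0.002, -0.903]
wrist_force: [1.8, 1.4, -0.9]
width: 0.0294
finger_force: 30.0
```

Emit:
play_rows(translation=[[0,0,0],[0,0,0],[0,0,0],[0,0,0]], twist=[[0,0,0.6],[0,0,0.6],[0,0,0],[0,0,0]], gripper=[-1,-1,-1,-1])

```text
time: 5.9
tool_pos: [0.5583, -0.2524, 0.2423]
ee_rot: [-3.14, 0.002, -1.019]
wrist_force: [2.5, 2.2, -0.7]
width: 0.0292
finger_force: 30.0
```

```bash
python3 - <<'E'
from bench import robot
from h import *
for c in ("wrist","scene"):
    im=robot.snapshot(c)[:,:,::-1]; cv2.imwrite(f"pics/{c}2.png",im)
w=cv2.imread("pics/wrist2.png");s=cv2.imread("pics/scene2.png")
a=cv2.resize(w[130:330,200:440],(480,400),interpolation=cv2.INTER_CUBIC); b=cv2.resize(s[150:250,130:210],(320,400),interpolation=cv2.INTER_CUBIC)
cv2.imwrite("pics/c2.png",np.hstack([a,b]))
o=robot.get_obs();print(o["time"],o["tool_pos"],o["ee_rot"],o["joint_positions"],o["wrist_force"])
E
```

```text
6.0 [ 0.55825275 -0.25238264  0.24228191] [-3.13992365e+00  1.52937289e-03 -1.01901579e+00] [-0.5176567   0.30708362  1.44018307  0.00223312  1.3948654   2.07176525] [2.03645442 5.34512795 0.19601924]
```

View pics/c2.png

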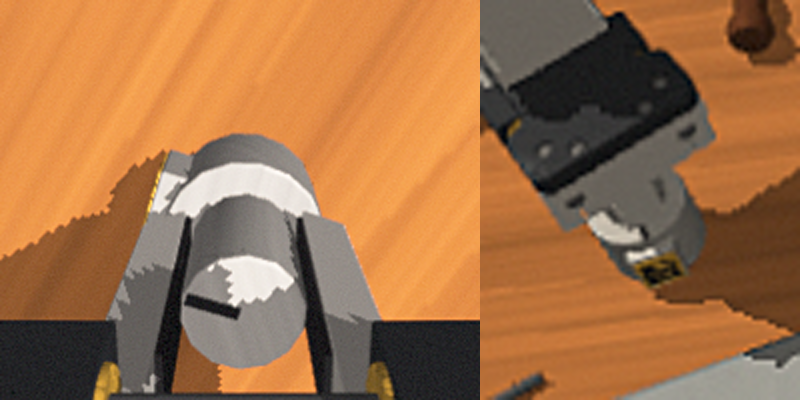

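The punch turned with the hand, and the scene crop shows the tag now facing the reader. In the wrist crop the line runs from (238,314) to (187,298), so I'll compute the yaw from that.

```bash
python3 - <<'E'
from bench import robot
from h import *
m=robot.camera_model("wrist")
f=lambda x,y:back(m,[(x+.5)/2-.5+200,(y+.5)/2-.5+130],.08)[0]
a,b,c=f(238,314),f(187,298),f(243,311); print(c)
for p in (a,c): print(np.degrees(np.arctan2(b[1]-p[1],b[0]-p[0])))
E
```

```text
[ 0.55797597 -0.25086428  0.08      ]
12.402737742193771
17.203489083554615
```

Measured yaw is about 12–17° against a target of 13.7°. Release and rise.

Emit:
play_rows(translation=[[0,0,0],[0,0,0],[0,0,0],[0,0,0],[0,0,0],[0,0,0],[0,0,0],[0,0,0]], twist=[[0,0,0],[0,0,0],[0,0,0],[0,0,0],[0,0,0],[0,0,0],[0,0,0],[0,0,0]], gripper=[-0.2,-0.1,0,0.1,0.3,0.3,0.3,0.3])

```text
time: 6.8
tool_pos: [0.558, -0.2532, 0.2423]
ee_rot: [3.142, -0.0, -1.02]
wrist_force: [-0.0, 0.6, 0.1]
width: 0.0612
finger_force: 0.0
```

Emit:
play_rows(translation=[[0,0,-0.4],[0,0,-0.7],[0,0,-0.8],[0,0,-0.8],[0,0,-0.6],[0,0,0],[0,0,0],[0,0,0]], twist=[[0,0,0],[0,0,0],[0,0,0],[0,0,0],[0,0,0],[0,0,0],[0,0,0],[0,0,0]], gripper=[0.3,0.3,0.3,0.3,0.3,0.3,0.3,0.3])

```text
time: 7.6
tool_pos: [0.5577, -0.253, 0.3718]
ee_rot: [3.14, 0.003, -1.02]
wrist_force: [0.7, 0.0, -0.5]
width: 0.0609
finger_force: 0.0
```

```bash
python3 - <<'E'
from bench import robot
from h import *
m=robot.camera_model("wrist"); im=robot.snapshot("wrist")[:,:,::-1]; cv2.imwrite("pics/w3.png",im)
p=proj(m,[.558,-.252,.06])[0]; u,v=(p-[50,37]).astype(int); v=max(v,0); print(u,v)
cv2.imwrite("pics/c3.png",cv2.resize(im[v:v+75,u:u+100],None,fx=8,fy=8,interpolation=cv2.INTER_CUBIC))
print(robot.get_obs()["time"],robot.get_obs()["width"],robot.get_obs()["wrist_force"])
E
```

```text
270 163
7.65 0.0611625011615372 [ 0.30792888  0.45143186 -0.76460475]
```

View pics/c3.png

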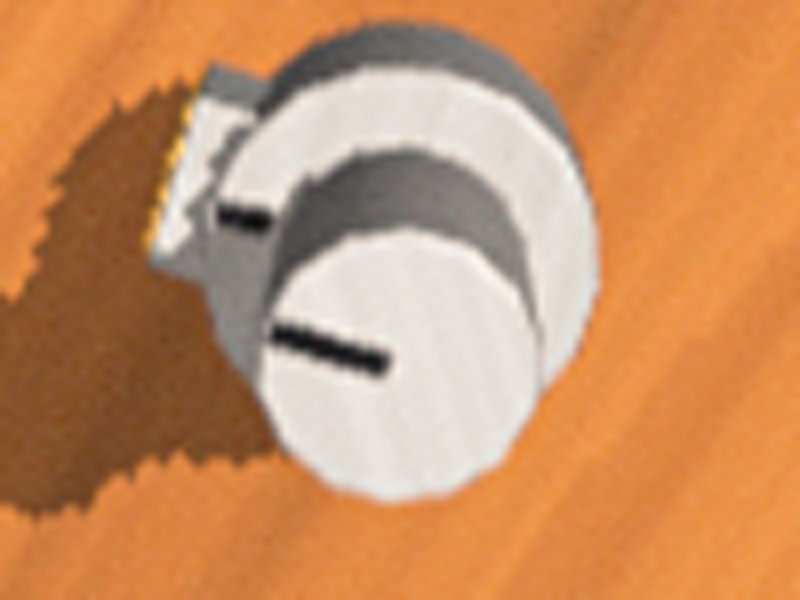

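```bash
python3 - <<'E'
from bench import robot
from h import *
m=robot.camera_model("wrist")
f=lambda x,y,z:back(m,[(x+.5)/8-.5+270,(y+.5)/8-.5+163],z)[0]
g=lambda p,q:np.degrees(np.arctan2(q[1]-p[1],q[0]-p[0]))
c=f(402,365,.08); print(c, g(f(388,363,.08),f(275,333,.08)), g(f(272,223,.036),f(220,213,.036)), g(f(150,250,.03),f(203,80,.03))+90, g(c,f(220,214,.036)))
E
```

```text
[ 0.55724764 -0.25060242  0.08      ] 16.051050923436577 20.310197853837654 13.365302707991418 16.504056187318618
```

Those estimates put the yaw at about 13–20°, most near 16°, against 13.7°. That is within the 12° tolerance, and the punch stands upright and clear of the gripper, so I'll hand in.

```bash
python3 -c "
from bench import robot
print(robot.close_job())"
```

```text
the job is handed in; nothing more can be done
None
```

I turned the tall-shanked punch about 80° clockwise where it stood and handed the job in at about 7.7 s. Its tag faces the reader to within about 3° by my best measurements (7° at worst), it stands upright and clear of the gripper, and I left the other two punches alone; the hand-in returned no verdict.

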